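# Move the seasonings to the new rack without changing their order

## Task

I am replacing the old wooden seasoning rack with the new wire one, and I reach for the seasonings without looking, so their left-to-right order must stay the same. Take the pepper mill, the salt shaker and the two spice jars over one at a time, each straight from its compartment into the compartment at the same place in the new rack, set down upright on its floor and let go; put none of them aside on the way. Leave the mug, the timer and the garlic where they are.

Things in the scene. Friction and masses are not known exactly. Their poses are not given: they have to be found in the camera images.
- old_rack: Old rack: low dark wooden tray, 332 x 90 mm, wooden dividers, rounded end boards 60 mm high; holds the four seasonings at the start, in any order. Origin under its centre, on the worktop; +x away from the robot, +y left. Compartments centred at y = 120, 40, -40, -120 mm, 76 mm square inside, floor 8 mm, rim 34 mm above the worktop. Fixed, near left or far right, yaw -0.12 to 0.18 rad.
- new_rack: New rack: bright steel wire rack with a grey metal floor, 326 x 86 mm, wire dividers, a wire loop 63 mm high at each end; empty at the start. Origin under its centre, on the worktop; +x away from the robot, +y left. Compartments centred at y = 120, 40, -40, -120 mm, 76 mm square inside, floor 8 mm, rim 34 mm above the worktop. Fixed, near left or far right, yaw -0.12 to 0.18 rad.
- pepper_mill: Turned wooden pepper mill, orange-brown, 170 mm tall, at most 58 mm across at the foot, a waist above it, round head 49 mm across between 123 and 159 mm, small metal knob on top; the head does not turn. (Another one by the back wall stays there.) About 0.18 kg. Origin: centre of its underside; z up. It stands in any compartment of the old rack, on its floor. 
- salt_shaker: Salt shaker of clear glass with a grey-white rounded cap, 90 mm tall; body 44 mm across up to 74 mm, cap about 34 mm across above that. About 0.1 kg. Origin: centre of its underside; z up. It stands in any compartment of the old rack, on its floor. 
- spice_jar: Glass spice jar with a green cap and a brown label, 106 mm tall, body 44 mm across, cap 45 mm across between 85 and 105 mm. About 0.11 kg. Origin: centre of its underside; z up. It stands in any compartment of the old rack, on its floor. 
- paprika_jar: Amber glass spice jar with a red cap and a plain paper label, 98 mm tall, 44 mm across. About 0.13 kg. Origin: centre of its underside; z up. It stands in any compartment of the old rack, on its floor. 
- mug: Bystander: white mug, 97 mm tall, behind the racks. Loose; leave it alone. (Above it is the front right corner of the wall cabinet, which hangs 0.52 m above the worktop over all that lies beyond x = 0.54 m and left of y = -0.02 m, its knobs reaching to x = 0.52 m: keep the arm clear of it, also when passing y = 0.)
- kitchen_timer: Bystander: round red and white kitchen timer, 67 mm across, 58 mm tall, in front of the farther rack. Loose; leave it alone.
- garlic: Bystander: garlic bulb, 56 mm across and tall, behind the nearer rack. Loose; leave it alone.
Not all that is in view belongs to the job. Leave any purple or turquoise look-alike of the salt_shaker alone. What is shaped like the pepper_mill but red is not meant.

How it is judged:
At the end, for the whole second after the job is handed in: One seasoning in each compartment of the new rack, in the old order (each straight from the same place of the old rack, watched by the never rules), underside less than 6 mm above the floor, within 0.1 rad of upright, at rest, let go; mug, timer and garlic moved under 30 mm ((y of pepper_mill in the frame of new_rack between 0.09 and 0.15 m or y of salt_shaker in the frame of new_rack between 0.09 and 0.15 m or y of spice_jar in the frame of new_rack between 0.09 and 0.15 m or y of paprika_jar in the frame of new_rack between 0.09 and 0.15 m) and (y of pepper_mill in the frame of new_rack between 0.01 and 0.07 m or y of salt_shaker in the frame of new_rack between 0.01 and 0.07 m or y of spice_jar in the frame of new_rack between 0.01 and 0.07 m or y of paprika_jar in the frame of new_rack between 0.01 and 0.07 m) and (y of pepper_mill in the frame of new_rack between -0.07 and -0.01 m or y of salt_shaker in the frame of new_rack between -0.07 and -0.01 m or y of spice_jar in the frame of new_rack between -0.07 and -0.01 m or y of paprika_jar in the frame of new_rack between -0.07 and -0.01 m) and (y of pepper_mill in the frame of new_rack between -0.15 and -0.09 m or y of salt_shaker in the frame of new_rack between -0.15 and -0.09 m or y of spice_jar in the frame of new_rack between -0.15 and -0.09 m or y of paprika_jar in the frame of new_rack between -0.15 and -0.09 m) and y of pepper_mill in the frame of new_rack between -0.16 and 0.16 m and x of pepper_mill in the frame of new_rack between -0.03 and 0.03 m and z of each of pepper_mill, salt_shaker, spice_jar, paprika_jar in the frame of new_rack below 0.014 m and angle between each of pepper_mill, salt_shaker, spice_jar, paprika_jar's own z axis and vertical below 0.1 rad and linear speed of each of pepper_mill, salt_shaker, spice_jar, paprika_jar below 0.02 m/s and angular speed of each of pepper_mill, salt_shaker, spice_jar, paprika_jar below 0.2 rad/s and contact force between the fingers and pepper_mill below 0.05 N and y of salt_shaker in the frame of new_rack between -0.16 and 0.16 m and x of salt_shaker in the frame of new_rack between -0.03 and 0.03 m and contact force between the fingers and salt_shaker below 0.05 N and y of spice_jar in the frame of new_rack between -0.16 and 0.16 m and x of spice_jar in the frame of new_rack between -0.03 and 0.03 m and contact force between the fingers and spice_jar below 0.05 N and y of paprika_jar in the frame of new_rack between -0.16 and 0.16 m and x of paprika_jar in the frame of new_rack between -0.03 and 0.03 m and contact force between the fingers and paprika_jar below 0.05 N and distance of each of mug, kitchen_timer, garlic from where it was at the start of the episode below 0.03 m); the robot touches nothing.
It fails at once if a compartment of the new rack is filled while the same compartment of the old rack is still occupied, that is, with a thing that did not come from that place in the row ((((y of pepper_mill in the frame of new_rack between 0.09 and 0.15 m and height (world z) of pepper_mill below 0.02 m) or (y of salt_shaker in the frame of new_rack between 0.09 and 0.15 m and height (world z) of salt_shaker below 0.02 m) or (y of spice_jar in the frame of new_rack between 0.09 and 0.15 m and height (world z) of spice_jar below 0.02 m) or (y of paprika_jar in the frame of new_rack between 0.09 and 0.15 m and height (world z) of paprika_jar below 0.02 m)) and ((y of pepper_mill in the frame of old_rack between 0.09 and 0.15 m and height (world z) of pepper_mill below 0.02 m) or (y of salt_shaker in the frame of old_rack between 0.09 and 0.15 m and height (world z) of salt_shaker below 0.02 m) or (y of spice_jar in the frame of old_rack between 0.09 and 0.15 m and height (world z) of spice_jar below 0.02 m) or (y of paprika_jar in the frame of old_rack between 0.09 and 0.15 m and height (world z) of paprika_jar below 0.02 m))) or (((y of pepper_mill in the frame of new_rack between 0.01 and 0.07 m and height (world z) of pepper_mill below 0.02 m) or (y of salt_shaker in the frame of new_rack between 0.01 and 0.07 m and height (world z) of salt_shaker below 0.02 m) or (y of spice_jar in the frame of new_rack between 0.01 and 0.07 m and height (world z) of spice_jar below 0.02 m) or (y of paprika_jar in the frame of new_rack between 0.01 and 0.07 m and height (world z) of paprika_jar below 0.02 m)) and ((y of pepper_mill in the frame of old_rack between 0.01 and 0.07 m and height (world z) of pepper_mill below 0.02 m) or (y of salt_shaker in the frame of old_rack between 0.01 and 0.07 m and height (world z) of salt_shaker below 0.02 m) or (y of spice_jar in the frame of old_rack between 0.01 and 0.07 m and height (world z) of spice_jar below 0.02 m) or (y of paprika_jar in the frame of old_rack between 0.01 and 0.07 m and height (world z) of paprika_jar below 0.02 m))) or (((y of pepper_mill in the frame of new_rack between -0.07 and -0.01 m and height (world z) of pepper_mill below 0.02 m) or (y of salt_shaker in the frame of new_rack between -0.07 and -0.01 m and height (world z) of salt_shaker below 0.02 m) or (y of spice_jar in the frame of new_rack between -0.07 and -0.01 m and height (world z) of spice_jar below 0.02 m) or (y of paprika_jar in the frame of new_rack between -0.07 and -0.01 m and height (world z) of paprika_jar below 0.02 m)) and ((y of pepper_mill in the frame of old_rack between -0.07 and -0.01 m and height (world z) of pepper_mill below 0.02 m) or (y of salt_shaker in the frame of old_rack between -0.07 and -0.01 m and height (world z) of salt_shaker below 0.02 m) or (y of spice_jar in the frame of old_rack between -0.07 and -0.01 m and height (world z) of spice_jar below 0.02 m) or (y of paprika_jar in the frame of old_rack between -0.07 and -0.01 m and height (world z) of paprika_jar below 0.02 m))) or (((y of pepper_mill in the frame of new_rack between -0.15 and -0.09 m and height (world z) of pepper_mill below 0.02 m) or (y of salt_shaker in the frame of new_rack between -0.15 and -0.09 m and height (world z) of salt_shaker below 0.02 m) or (y of spice_jar in the frame of new_rack between -0.15 and -0.09 m and height (world z) of spice_jar below 0.02 m) or (y of paprika_jar in the frame of new_rack between -0.15 and -0.09 m and height (world z) of paprika_jar below 0.02 m)) and ((y of pepper_mill in the frame of old_rack between -0.15 and -0.09 m and height (world z) of pepper_mill below 0.02 m) or (y of salt_shaker in the frame of old_rack between -0.15 and -0.09 m and height (world z) of salt_shaker below 0.02 m) or (y of spice_jar in the frame of old_rack between -0.15 and -0.09 m and height (world z) of spice_jar below 0.02 m) or (y of paprika_jar in the frame of old_rack between -0.15 and -0.09 m and height (world z) of paprika_jar below 0.02 m)))).
It fails at once if a seasoning is let go anywhere other than standing in a compartment of one of the two racks (set aside, dropped from above, fallen out) ((contact force between the fingers and pepper_mill below 0.05 N and not ((y of pepper_mill in the frame of old_rack between -0.16 and 0.16 m and x of pepper_mill in the frame of old_rack between -0.03 and 0.03 m and z of pepper_mill in the frame of old_rack below 0.03 m) or (y of pepper_mill in the frame of new_rack between -0.16 and 0.16 m and x of pepper_mill in the frame of new_rack between -0.03 and 0.03 m and z of pepper_mill in the frame of new_rack below 0.03 m))) or (contact force between the fingers and salt_shaker below 0.05 N and not ((y of salt_shaker in the frame of old_rack between -0.16 and 0.16 m and x of salt_shaker in the frame of old_rack between -0.03 and 0.03 m and z of salt_shaker in the frame of old_rack below 0.03 m) or (y of salt_shaker in the frame of new_rack between -0.16 and 0.16 m and x of salt_shaker in the frame of new_rack between -0.03 and 0.03 m and z of salt_shaker in the frame of new_rack below 0.03 m))) or (contact force between the fingers and spice_jar below 0.05 N and not ((y of spice_jar in the frame of old_rack between -0.16 and 0.16 m and x of spice_jar in the frame of old_rack between -0.03 and 0.03 m and z of spice_jar in the frame of old_rack below 0.03 m) or (y of spice_jar in the frame of new_rack between -0.16 and 0.16 m and x of spice_jar in the frame of new_rack between -0.03 and 0.03 m and z of spice_jar in the frame of new_rack below 0.03 m))) or (contact force between the fingers and paprika_jar below 0.05 N and not ((y of paprika_jar in the frame of old_rack between -0.16 and 0.16 m and x of paprika_jar in the frame of old_rack between -0.03 and 0.03 m and z of paprika_jar in the frame of old_rack below 0.03 m) or (y of paprika_jar in the frame of new_rack between -0.16 and 0.16 m and x of paprika_jar in the frame of new_rack between -0.03 and 0.03 m and z of paprika_jar in the frame of new_rack below 0.03 m)))).
It fails at once if a seasoning is knocked over or laid on its side (angle between any of pepper_mill, salt_shaker, spice_jar, paprika_jar's own z axis and vertical above 1 rad).
It fails at once if the mug, the timer or the garlic is pushed more than 30 mm from where it stood (distance of any of mug, kitchen_timer, garlic from where it was at the start of the episode above 0.03 m).
It also fails if it takes over 128 s, if anything falls off the work surface, if the arm or the gripper's body presses on something with over 40 N, if the wrist force passes 120 N, or if a joint passes its speed limit or range.

## Robot

A 7-joint arm with a two-finger parallel gripper is mounted at the origin on a cart in front of the work surface, level with it; the furniture and walls round the work are solid. World frame = base frame: x ahead of the robot, y to its left, z up, the work surface at z = 0. Lengths are in m, angles in rad, forces in N, time in s.
With the tool pointing down it reaches from about 0.4 to 0.85 m from the base axis. Payload 10.4 kg.
Tool frame: the origin (TCP) lies midway between the tips of the shut fingers; the grasp point (between the pads) lies 19 mm behind it; z points along the fingers, y is the line along which they close (so a half turn about z gives the same grasp; the last joint's range is limited). The gripper opens to 87 mm and grips with 3 to 60 N. Pads are 19 mm wide; open, the fingers measure 117 mm over their backs; the gripper's body (75 mm by 190 mm) begins 51 mm behind the grasp point.
Start: joints at [1.111, 0.332, -0.065, 1.46, 0.022, 1.35, -0.088], TCP at [0.264, -0.566, 0.223] pointing down, gripper open.
Joint ranges: [-2.6, 2.6], [-0.5, 2.12], [-1.47, 1.34], [0.16, 2.42], [-1.27, 4.41], [0.06, 2.06], [-2.6, 2.6]. Speed limits (rad/s): [2.22, 2.22, 2.79, 2.79, 3.14, 3.14, 3.14].

## Interface

Orientations are given as a unit quaternion [x, y, z, w].
In Python, from bench import r gives the robot as it stands.
- The arm moves only by the tool arm_command, never from a script. Its arguments are lists of equal length, an entry for each row: "xyz": the shift along the world's x, y, z in m, a list of three; "rot": the turn, a rotation vector about the world's x, y, z in rad, a list of three. In form: {"xyz": [[tx, ty, tz], ...], "rot": [[ax, ay, az], ...]}. A call has 1 to 20 rows; each row is the pose to reach, as a shift and turn from the pose commanded when the call began; what a row does not reach only later rows make up. A row lasts 1/12 s, in which the tool goes at most 41.7 mm and 7.16 degrees, less where a joint would pass 70% of its speed; a pose out of reach is approached as far as the arm can. A call with a gripper value outside its range is refused whole. "grip" is the opening, from 0 (shut) to 1 (fully open), set as the call begins (left out, the last holds). The fingers move at their own pace and stop on an object; "squeeze" is the grip in N (left out, the last holds). Time passes only in rows, so rows that repeat a pose let the fingers close. It gives the time, the measured TCP pose, the force, the opening and the grip force at its end, in the units of the state.
- r.read_state(): the state, without advancing time (a new reading comes with each control period).
- r.camera(name): name is "scene" or "top" or "wrist"; returns the picture (400x640x3 uint8, red, green, blue); there is no depth.
- r.camera_model(name): a dict with "fx", "fy", "cx", "cy" (pixels), "T" (4x4, takes a point from camera to world coordinates). Camera axes: x right, y up, looking along -z (the intrinsics and any distortion apply to the point x, -y, -z); pixel columns grow to the right and rows downward; lengths in m; the calibration is good to about 2 mm. A picture is of the moment at which its call begins: read the wrist's pose just before it. camera_model takes no time and is no camera call; for the wrist camera it gives the pose at the moment of the call.
- r.close_job(): hands the job in; it is judged then, once.
Trained networks look in the newest picture that a camera, given by its name, has taken for a name from the list of things; names that differ only in an ending like _2 or _b are one class to them, and where a whole thing is asked for, a point or a joint stands for the part that bears it (a point fixed in the world has none). Each returns a list of dicts, best first, with "conf" (0 to 1); they miss things now and then, are a little off and sometimes report something else, mostly with a low value. They report only what shows in the picture. A call takes as long as a camera call. They do not tell look-alikes from the thing itself.
- r.look_for(label, camera): "at" ([x, y, z] in m, in the coordinates of the camera as it stood for that picture, good to about 4 mm: the middle of the surface that is visible of it).
- r.spot_point(label, camera): "at" ([x, y, z] in m, in the coordinates of the camera as it stood for that picture, good to about 4 mm: a listed point, or the origin of a listed thing).
The state is a dict: "time": time; "joint_positions": joint angles; "joint_vel": joint speeds; "joint_torque": joint torques, N m; "ee_pos": TCP position; "eef_rot": TCP orientation; "ft_force": force on the tool from outside, world axes, zero at the start; "torque": the same for the moment, N m; "width": finger opening in m; "grip_force": force on a finger pad.
Only numpy, scipy, OpenCV 4.12 (cv2) and the standard library are available. Lean on these libraries where they do the work, as an engineer would, in place of code of your own. Each camera call takes 0.05 s, during which the arm holds its last target. There are 200 camera calls.

## Working session

There is one attempt and no reset: what is moved stays moved. The work goes in short steps, Python scripts to look and compute and a tool call to move; the robot and the scene stay as the last step left them, time stands still between calls to the robot, and variables do not carry over. Pictures are saved under pics/ and viewed, at most 14 in all, crops included, and the job is handed in when it is done.

Besides the shell and the picture viewer there is one more tool, called after ">>>" by a JSON object that holds its "fn" and its "kwargs", one argument or row to a line. arm_command: Moves the arm, as the interface text tells. Its arguments: {"type":"object","properties":{"xyz":{"type":"array"},"rot":{"type":"array"},"grip":{"type":"number"},"squeeze":{"type":"number"}},"required":["xyz","rot"]}

```bash
ls; mkdir -p pics
cat > h.py <<'E'
import numpy as np, cv2
from bench import r
def cam2w(n,p):
    T=np.array(r.camera_model(n)["T"]); return (T[:3,:3]@np.array(p)+T[:3,3])
def pix2w(n,u,v,z):
    m=r.camera_model(n);T=np.array(m["T"])
    d=T[:3,:3]@np.array([(u-m["cx"])/m["fx"],-(v-m["cy"])/m["fy"],-1]);o=T[:3,3]
    return o+d*(z-o[2])/d[2]
def w2pix(n,P):
    m=r.camera_model(n);T=np.array(m["T"]);p=T[:3,:3].T@(np.array(P)-T[:3,3])
    return np.array([m["cx"]-m["fx"]*p[0]/p[2],m["cy"]+m["fy"]*p[1]/p[2]])
def save(n,f):
    im=r.camera(n);cv2.imwrite(f"pics/{f}.png",im[:,:,::-1]);return im
E
python3 - <<'E'
from h import *
s=r.read_state();print(s["time"],s["ee_pos"],s["eef_rot"],s["width"])
print({k:v for k,v in r.camera_model("top").items()})
for c in ("top","scene"):
    save(c,c+"0")
    for l in ["old_rack","new_rack","pepper_mill","salt_shaker","spice_jar","paprika_jar","mug","kitchen_timer","garlic"]:
        for d in r.spot_point(l,c)[:3]: print(c,l,round(d["conf"],2),cam2w(c,d["at"]).round(3))
E
```

```text
pics
0.0 [ 0.2642561  -0.56596598  0.22174866] [ 9.76241804e-01  2.16682808e-01 -1.67471286e-04 -6.87412162e-04] 0.08699642122042675
{'fx': 396.32811494142027, 'fy': 396.32811494142027, 'cx': 317.08554449261356, 'cy': 195.42624614051695, 'T': array([[-0.016656  ,  0.99333107, -0.11408749,  0.36841497],
       [-0.99963292, -0.01898197, -0.01933161, -0.06270404],
       [-0.02136829,  0.11372362,  0.99328261,  1.32026066],
       [ 0.        ,  0.        ,  0.        ,  1.        ]])}
top old_rack 0.62 [ 0.541 -0.278 -0.004]
top old_rack 0.58 [ 0.532 -0.39   0.008]
top new_rack 0.6 [0.444 0.175 0.002]
top pepper_mill 0.63 [ 0.542 -0.32   0.008]
top salt_shaker 0.69 [ 0.549 -0.162  0.005]
top salt_shaker 0.57 [ 0.659 -0.244 -0.001]
top salt_shaker 0.55 [ 0.487 -0.05   0.001]
top spice_jar 0.52 [ 0.527 -0.391  0.01 ]
top paprika_jar 0.64 [ 0.541 -0.24   0.011]
top mug 0.97 [ 0.627 -0.002 -0.002]
top kitchen_timer 0.69 [ 0.412 -0.214 -0.003]
top garlic 0.74 [0.605 0.129 0.002]
top garlic 0.42 [ 0.542 -0.321  0.008]
scene old_rack 0.95 [ 0.54  -0.276  0.002]
scene new_rack 0.72 [0.441 0.178 0.   ]
scene new_rack 0.32 [ 0.635  0.005 -0.   ]
scene new_rack 0.23 [ 0.55  -0.154  0.015]
scene pepper_mill 0.87 [ 0.661 -0.39   0.004]
scene pepper_mill 0.77 [ 0.543 -0.323  0.01 ]
scene salt_shaker 0.69 [ 0.488 -0.044  0.003]
scene salt_shaker 0.66 [ 0.547 -0.155  0.013]
scene salt_shaker 0.64 [ 0.664 -0.239 -0.   ]
scene spice_jar 0.65 [ 0.529 -0.391  0.01 ]
scene spice_jar 0.24 [0.442 0.179 0.   ]
scene paprika_jar 0.79 [ 0.544 -0.241  0.008]
scene paprika_jar 0.29 [ 0.42  -0.212 -0.   ]
scene mug 0.78 [0.634 0.005 0.002]
scene mug 0.4 [ 0.542 -0.319  0.009]
scene kitchen_timer 0.75 [ 0.415 -0.212 -0.002]
scene kitchen_timer 0.47 [0.604 0.129 0.004]
scene garlic 0.7 [0.601 0.126 0.003]
```

View pics/top0.png

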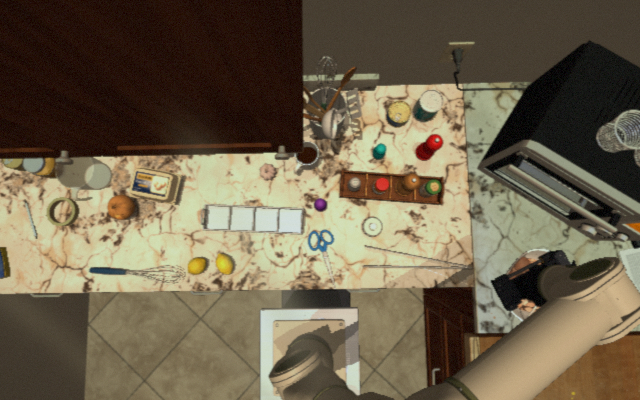

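View pics/scene0.png

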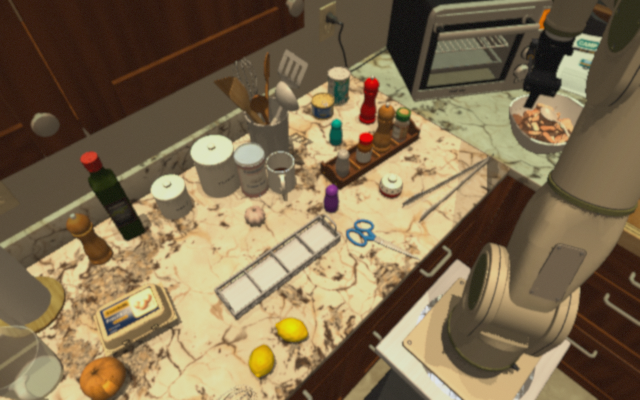

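Old rack far right, order left to right: salt (355,184), paprika (382,184), mill (411,181), spice jar (432,186). New rack is near left (204–303, 205–233). Candidates that could be confused: salt at (355,184) vs turquoise (379,150) and purple (320,204); mill (411,181) vs red mill (430,147) and the one by the back wall. I choose the ones in the old rack. Close crop next.

Run:
```python
from h import *
im=cv2.imread("pics/top0.png")
a=cv2.resize(im[165:213,330:455],(800,307),interpolation=cv2.INTER_CUBIC)  #6.4x
b=cv2.resize(im[198:240,195:315],(800,280),interpolation=cv2.INTER_CUBIC)  #6.667x
cv2.imwrite("pics/crop0.png",np.vstack([a,b]))
for n in("old_rack","new_rack"):
  for c in("top","scene"):
    for i in range(3):
      r.camera(c); d=r.spot_point(n,c)
      print(n,c,[(round(x["conf"],2),cam2w(c,x["at"]).round(3)) for x in d[:1]])
g=im[198:240,195:315].astype(int)
m=((g.min(2)>185)&(g.max(2)-g.min(2)<22)).astype(np.uint8)
n,l,st,ce=cv2.connectedComponentsWithStats(m)
for s,c in zip(st,ce):
  if s[4]>150 and s[2]<60: print("floor",s[4],c+[195,198],pix2w("top",c[0]+195,c[1]+198,.008).round(4))
```

```text
old_rack top [(0.66, array([ 0.54 , -0.275, -0.003]))]
old_rack top [(0.64, array([ 0.539, -0.277, -0.002]))]
old_rack top [(0.59, array([ 0.539, -0.277, -0.003]))]
old_rack scene [(0.57, array([ 0.541, -0.274,  0.001]))]
old_rack scene [(0.79, array([ 0.542, -0.275, -0.   ]))]
old_rack scene [(0.71, array([ 0.541, -0.274,  0.004]))]
new_rack top [(0.84, array([0.443, 0.178, 0.001]))]
new_rack top [(0.9, array([0.445, 0.173, 0.002]))]
new_rack top [(0.82, array([0.445, 0.175, 0.002]))]
new_rack scene [(0.89, array([ 0.442,  0.177, -0.004]))]
new_rack scene [(0.9, array([ 0.443,  0.177, -0.002]))]
new_rack scene [(0.66, array([ 0.442,  0.179, -0.001]))]
floor 395 [241.76708861 219.56455696] [0.4432 0.2145 0.008 ]
floor 441 [265.97959184 219.88662132] [0.4407 0.1338 0.008 ]
floor 458 [289.92139738 220.69650655] [0.4366 0.0543 0.008 ]
```

View pics/crop0.png

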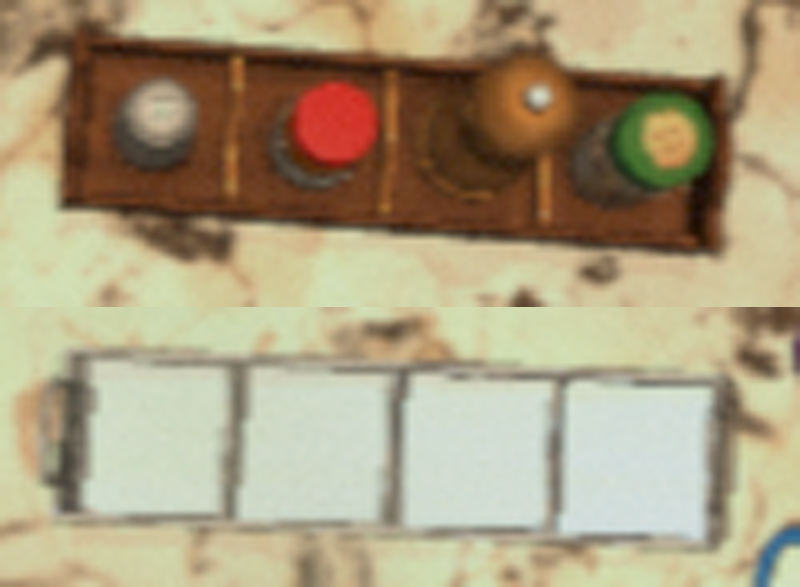

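Crop confirms: clear glass with grey-white cap, red-cap paprika, orange-brown mill with metal knob, green-cap jar, left to right. First move: above the salt shaker, closing direction along the rack's short side.

>>> {"fn": "arm_command", "kwargs": {
  "xyz": [
    [0.02,0.03,0.01],
    [0.05,0.06,0.02],
    [0.07,0.1,0.03],
    [0.09,0.13,0.04],
    [0.11,0.16,0.04],
    [0.13,0.19,0.04],
    [0.15,0.22,0.04],
    [0.17,0.25,0.04],
    [0.19,0.28,0.04],
    [0.21,0.31,0.04],
    [0.23,0.34,0.04],
    [0.25,0.37,0.04],
    [0.27,0.39,0.04],
    [0.28,0.4,0.04],
    [0.284,0.408,0.04],
    [0.284,0.408,0.04],
    [0.284,0.408,0.04],
    [0.284,0.408,0.04]
  ],
  "rot": [
    [0,0,0.05],
    [0,0,0.15],
    [0,0,0.25],
    [0,0,0.35],
    [0,0,0.45],
    [0,0,0.55],
    [0,0,0.65],
    [0,0,0.75],
    [0,0,0.85],
    [0,0,0.95],
    [0,0,1.0],
    [0,0,1.048],
    [0,0,1.048],
    [0,0,1.048],
    [0,0,1.048],
    [0,0,1.048],
    [0,0,1.048],
    [0,0,1.048]
  ],
  "grip": 1,
  "squeeze": 25
}}

```text
time: 3.7
ee_pos: [0.5477, -0.1599, 0.2626]
eef_rot: [0.738, 0.675, -0.0, 0.0]
ft_force: [0.1, 0.1, -0.0]
width: 0.087
grip_force: 0.0
```

Run:
```python
from h import *
s=r.read_state();print(s["time"],s["ee_pos"],s["eef_rot"],s["joint_positions"])
save("wrist","w1")
for l in ["old_rack","pepper_mill","salt_shaker","paprika_jar","spice_jar"]:
  for d in r.spot_point(l,"wrist")[:3]: print(l,round(d["conf"],2),cam2w("wrist",d["at"]).round(3))
```

```text
3.7 [ 0.54766245 -0.15992112  0.26257998] [ 7.37551333e-01  6.75290961e-01 -3.44203497e-04  1.75338282e-04] [ 0.61841344  0.23055466 -0.48979423  1.52723345  0.1098683   1.41123599
  0.03404676]
pepper_mill 0.64 [ 0.661 -0.393  0.001]
salt_shaker 0.93 [ 0.553 -0.152  0.009]
salt_shaker 0.78 [ 0.49  -0.044  0.002]
salt_shaker 0.66 [ 0.658 -0.239  0.001]
paprika_jar 0.87 [ 0.537 -0.241  0.011]
paprika_jar 0.23 [ 0.412 -0.21  -0.002]
```

View pics/w1.png

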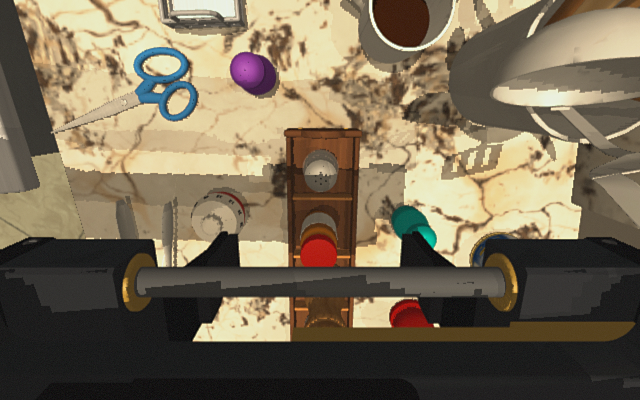

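Wrist view: salt cap at (321,172), paprika cap (320,248), free space beside both for fingers closing along x.

Run:
```python
from h import *
for u,v,z in [(321,173,.096),(320,252,.106)]: print(pix2w("wrist",u,v,z).round(4))
for f,o in((285,134),(362,134)),((290,330),(352,330)): print(pix2w("wrist",*f,.06 if f[1]<200 else .034).round(3),pix2w("wrist",*o,.06 if f[1]<200 else .034).round(3))
# top: cap centres
for u,v,z in [(330+161/6.4,165+103/6.4,.096),(330+335/6.4,165+123/6.4,.106),(330+538/6.4,165+97/6.4,.177),(330+662/6.4,165+139/6.4,.113)]: print("top",pix2w("top",u,v,z).round(4))
```

```text
[ 0.5502 -0.1487  0.096 ]
[ 0.542  -0.2313  0.106 ]
[ 0.514 -0.109  0.06 ] [ 0.598 -0.116  0.06 ]
[ 0.487 -0.379  0.034] [ 0.574 -0.386  0.034]
top [ 0.5517 -0.1583  0.096 ]
top [ 0.5388 -0.2409  0.106 ]
top [ 0.5389 -0.3226  0.177 ]
top [ 0.5271 -0.3951  0.113 ]
```

>>> {"fn": "arm_command", "kwargs": {
  "xyz": [
    [0.002,0.004,-0.01],
    [0.002,0.004,-0.03],
    [0.002,0.004,-0.06],
    [0.002,0.004,-0.09],
    [0.002,0.004,-0.12],
    [0.002,0.004,-0.15],
    [0.002,0.004,-0.175],
    [0.002,0.004,-0.195],
    [0.002,0.004,-0.21],
    [0.002,0.004,-0.217],
    [0.002,0.004,-0.217],
    [0.002,0.004,-0.217]
  ],
  "rot": [
    [0,0,0],
    [0,0,0],
    [0,0,0],
    [0,0,0],
    [0,0,0],
    [0,0,0],
    [0,0,0],
    [0,0,0],
    [0,0,0],
    [0,0,0],
    [0,0,0],
    [0,0,0]
  ]
}}

```text
time: 5.0
ee_pos: [0.5505, -0.154, 0.0457]
eef_rot: [0.737, 0.676, 0.0, -0.0]
ft_force: [0.9, -0.3, 1.3]
width: 0.0872
grip_force: 0.0
```

>>> {"fn": "arm_command", "kwargs": {
  "xyz": [
    [0,0,0],
    [0,0,0],
    [0,0,0],
    [0,0,0],
    [0,0,0],
    [0,0,0],
    [0,0,0],
    [0,0,0],
    [0,0,0],
    [0,0,0]
  ],
  "rot": [
    [0,0,0],
    [0,0,0],
    [0,0,0],
    [0,0,0],
    [0,0,0],
    [0,0,0],
    [0,0,0],
    [0,0,0],
    [0,0,0],
    [0,0,0]
  ],
  "grip": 0,
  "squeeze": 20
}}

```text
time: 5.83
ee_pos: [0.5503, -0.1543, 0.0455]
eef_rot: [0.737, 0.676, -0.0, -0.0]
ft_force: [-0.6, 0.7, 0.4]
width: 0.0387
grip_force: 19.8
```

Run:
```python
from h import *
save("wrist","w2")
```

```text
(no output)
```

View pics/w2.png

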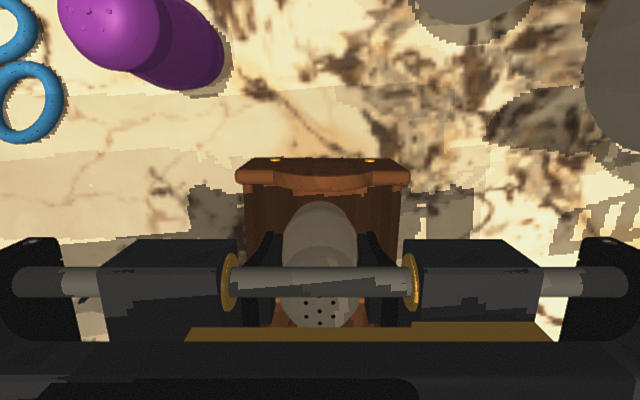

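The shaker is between the pads, but 38.7 mm is less than the 44 mm body; cap holes show at (320,305). I check where the cap should appear.

Run:
```python
from h import *
s=r.read_state();print(s["ee_pos"],s["grip_force"],s["width"],s["torque"])
print("cam",np.array(r.camera_model("wrist")["T"]).round(3))
for z in (.008,.063,.082,.098): print(z,w2pix("wrist",[.5503,-.1543,z]).round(0),w2pix("wrist",[.5503,-.1323,z]).round(0))
print("cap holes",pix2w("wrist",320,305,.097).round(3), "far edge",pix2w("wrist",320,205,.08).round(3),pix2w("wrist",320,205,.03).round(3))
for c in("wrist","scene","top"):
  r.camera(c)
  for d in r.spot_point("salt_shaker",c)[:4]: print(c,round(d["conf"],2),cam2w(c,d["at"]).round(3))
im=r.camera("scene");cv2.imwrite("pics/s2.png",cv2.resize(im[110:210,290:440,::-1],(750,500),interpolation=cv2.INTER_CUBIC))
```

```text
[ 0.55033434 -0.15432073  0.04551347] 19.770781326515134 0.03905752955178832 [0.04902906 0.02134944 0.00702982]
cam [[ 0.996  0.082  0.024  0.557]
 [-0.086  0.959  0.269 -0.08 ]
 [-0.    -0.27   0.963  0.207]
 [ 0.     0.     0.     1.   ]]
0.008 [320. 227.] [317. 194.]
0.063 [320. 267.] [316. 225.]
0.082 [320. 288.] [316. 241.]
0.098 [320. 310.] [315. 258.]
cap holes [ 0.55  -0.153  0.097] far edge [ 0.553 -0.118  0.08 ] [ 0.552 -0.133  0.03 ]
wrist 0.91 [ 0.555 -0.152  0.009]
wrist 0.62 [ 0.485 -0.046  0.002]
scene 0.85 [ 0.486 -0.045  0.005]
scene 0.44 [ 0.549 -0.157  0.013]
top 0.49 [0.602 0.13  0.002]
top 0.46 [ 0.486 -0.05   0.002]
top 0.18 [0.632 0.    0.003]
```

View pics/s2.png

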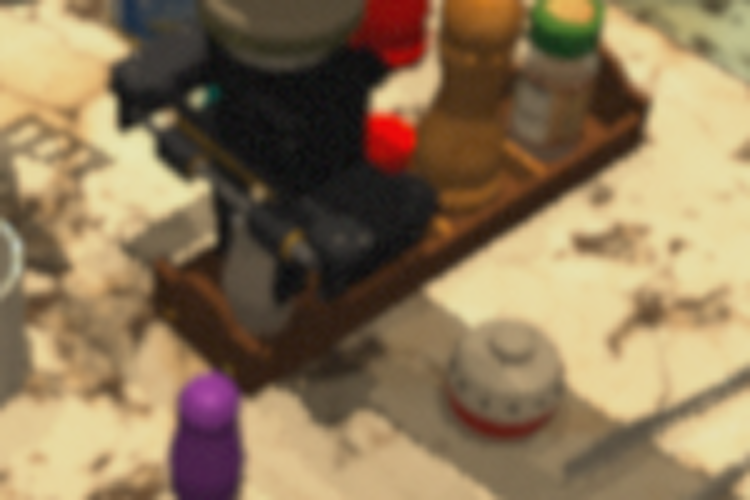

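The shaker stands upright and centred between the pads (cap where expected); the body just tapers. Test lift.

>>> {"fn": "arm_command", "kwargs": {
  "xyz": [
    [0,0,0],
    [0,0,0.003],
    [0,0,0.008],
    [0,0,0.012],
    [0,0,0.012],
    [0,0,0.012]
  ],
  "rot": [
    [0,0,0],
    [0,0,0],
    [0,0,0],
    [0,0,0],
    [0,0,0],
    [0,0,0]
  ],
  "squeeze": 25
}}

```text
time: 6.73
ee_pos: [0.5507, -0.1544, 0.0581]
eef_rot: [0.737, 0.676, 0.0, 0.0]
ft_force: [-0.6, 0.1, -1.3]
width: 0.0387
grip_force: 24.6
```

Run:
```python
from h import *
s=r.read_state();print(s["ee_pos"],s["grip_force"],s["width"],s["ft_force"])
r.camera("wrist")
for d in r.spot_point("salt_shaker","wrist")[:2]: print(round(d["conf"],2),cam2w("wrist",d["at"]).round(3))
```

```text
[ 0.55073682 -0.15441697  0.05807283] 24.649272412934806 0.038741550460138316 [-0.57538072  0.13006643 -1.26437448]
0.92 [ 0.485 -0.044  0.   ]
0.71 [ 0.554 -0.154  0.018]
```

>>> {"fn": "arm_command", "kwargs": {
  "xyz": [
    [0,0,0.01],
    [0,0,0.03],
    [0,0,0.06],
    [0,0,0.09],
    [-0.005,0.005,0.12],
    [-0.015,0.015,0.14],
    [-0.03,0.035,0.15],
    [-0.05,0.06,0.15],
    [-0.07,0.09,0.15],
    [-0.085,0.12,0.15],
    [-0.095,0.155,0.15],
    [-0.1,0.19,0.15],
    [-0.102,0.225,0.15],
    [-0.102,0.26,0.15],
    [-0.102,0.295,0.15],
    [-0.102,0.33,0.15],
    [-0.102,0.365,0.15],
    [-0.102,0.4,0.15],
    [-0.102,0.425,0.15],
    [-0.102,0.44,0.15]
  ],
  "rot": [
    [0,0,0],
    [0,0,0],
    [0,0,0],
    [0,0,0],
    [0,0,0],
    [0,0,0],
    [0,0,0.01],
    [0,0,0.01],
    [0,0,0.01],
    [0,0,0.02],
    [0,0,0.02],
    [0,0,0.02],
    [0,0,0.03],
    [0,0,0.03],
    [0,0,0.03],
    [0,0,0.036],
    [0,0,0.036],
    [0,0,0.036],
    [0,0,0.036],
    [0,0,0.036]
  ]
}}

```text
time: 8.5
ee_pos: [0.4473, 0.2891, 0.2083]
eef_rot: [0.723, 0.69, 0.001, -0.0]
ft_force: [-0.6, 0.0, -1.5]
width: 0.0389
grip_force: 24.6
```

>>> {"fn": "arm_command", "kwargs": {
  "xyz": [
    [0,0.007,0],
    [0,0.009,0],
    [0,0.009,0],
    [0,0.009,0]
  ],
  "rot": [
    [0,0,0],
    [0,0,0],
    [0,0,0],
    [0,0,0]
  ]
}}

```text
time: 8.83
ee_pos: [0.4488, 0.2934, 0.2077]
eef_rot: [0.725, 0.689, -0.0, 0.0]
ft_force: [-0.7, -0.3, -1.0]
width: 0.0391
grip_force: 24.6
```

Run:
```python
from h import *
s=r.read_state();print(s["ee_pos"],s["grip_force"],s["width"],s["ft_force"],s["joint_positions"])
save("wrist","w3")
for l in ("salt_shaker","new_rack"):
 for c in ("wrist","scene"):
  r.camera(c)
  for d in r.spot_point(l,c)[:2]: print(l,round(d["conf"],2),cam2w(c,d["at"]).round(3))
```

```text
[0.44882422 0.29338019 0.20765876] 24.649525382264983 0.03911399522983798 [-0.6598383  -0.27451447 -1.03855642] [ 0.1055942   0.25030055 -0.88278552  1.68092743  0.20041388  1.30523581
 -0.86634408]
salt_shaker 0.65 [0.452 0.294 0.172]
salt_shaker 0.77 [ 0.658 -0.237  0.004]
salt_shaker 0.62 [ 0.489 -0.042  0.002]
new_rack 0.68 [ 0.443  0.178 -0.004]
```

View pics/w3.png

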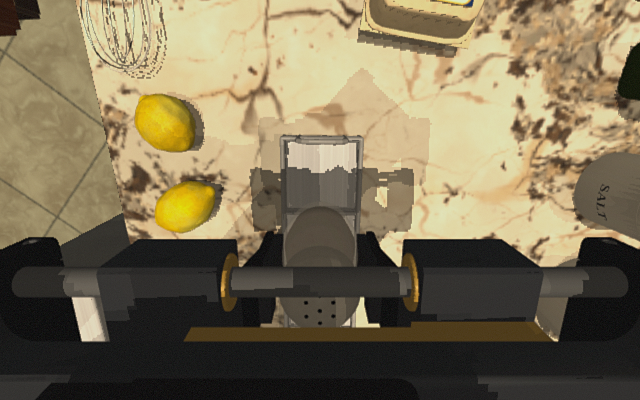

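Rack's left compartment lies under the shaker: inner floor about (285–357, 142–205), divider at v≈208.

Run:
```python
from h import *
for u,v,z in [(281,170,.034),(361,170,.034),(285,175,.008),(357,175,.008),(320,142,.008),(320,137,.063),(320,137,.034),(320,208,.034),(320,205,.008)]: print(u,v,z,pix2w("wrist",u,v,z).round(4))
```

```text
281 170 0.034 [0.4088 0.3086 0.034 ]
361 170 0.034 [0.4918 0.3045 0.034 ]
285 175 0.008 [0.4095 0.2981 0.008 ]
357 175 0.008 [0.4903 0.294  0.008 ]
320 142 0.008 [0.4506 0.3327 0.008 ]
320 137 0.063 [0.451  0.3428 0.063 ]
320 137 0.034 [0.451  0.3403 0.034 ]
320 208 0.034 [0.4472 0.2654 0.034 ]
320 205 0.008 [0.447 0.261 0.008]
```

>>> {"fn": "arm_command", "kwargs": {
  "xyz": [
    [0.001,0.004,-0.01],
    [0.001,0.004,-0.03],
    [0.001,0.004,-0.055],
    [0.001,0.004,-0.08],
    [0.001,0.004,-0.105],
    [0.001,0.004,-0.125],
    [0.001,0.004,-0.14],
    [0.001,0.004,-0.15],
    [0.001,0.004,-0.156],
    [0.001,0.004,-0.16],
    [0.001,0.004,-0.162],
    [0.001,0.004,-0.162]
  ],
  "rot": [
    [0,0,0],
    [0,0,0],
    [0,0,0],
    [0,0,0],
    [0,0,0],
    [0,0,0],
    [0,0,0],
    [0,0,0],
    [0,0,0],
    [0,0,0],
    [0,0,0],
    [0,0,0]
  ]
}}

```text
time: 10.28
ee_pos: [0.4497, 0.2989, 0.0459]
eef_rot: [0.725, 0.689, 0.0, 0.0]
ft_force: [-0.3, -0.1, -0.5]
width: 0.0385
grip_force: 24.6
```

>>> {"fn": "arm_command", "kwargs": {
  "xyz": [
    [0,0,0],
    [0,0,0],
    [0,0,0],
    [0,0,0],
    [0,0,0],
    [0,0,0]
  ],
  "rot": [
    [0,0,0],
    [0,0,0],
    [0,0,0],
    [0,0,0],
    [0,0,0],
    [0,0,0]
  ],
  "grip": 1
}}

```text
time: 10.78
ee_pos: [0.4495, 0.2987, 0.0457]
eef_rot: [0.725, 0.689, 0.0, 0.0]
ft_force: [0.5, -0.5, 0.0]
width: 0.0711
grip_force: 0.0
```

Run:
```python
from h import *
s=r.read_state();print(s["ee_pos"],s["width"],s["ft_force"])
for c in ("wrist","scene"):
  save(c,c+"4")
  for d in r.spot_point("salt_shaker",c)[:3]: print(round(d["conf"],2),cam2w(c,d["at"]).round(3))
```

```text
[0.44951887 0.29868745 0.04571676] 0.07110832552247615 [ 0.46822752 -0.50523187  0.02915613]
0.66 [0.452 0.3   0.009]
0.71 [ 0.486 -0.043  0.005]
0.34 [ 0.539 -0.272  0.003]
```

>>> {"fn": "arm_command", "kwargs": {
  "xyz": [
    [0,0,0.01],
    [0,0,0.03],
    [0,0,0.06],
    [0,0,0.095],
    [0,-0.005,0.13],
    [0,-0.02,0.16],
    [0,-0.045,0.175],
    [0,-0.08,0.18],
    [0,-0.115,0.18],
    [0,-0.15,0.18],
    [0,-0.185,0.18],
    [0,-0.22,0.18],
    [0,-0.255,0.18],
    [0,-0.29,0.18],
    [0.005,-0.325,0.18],
    [0.02,-0.36,0.18],
    [0.035,-0.395,0.18],
    [0.055,-0.43,0.18],
    [0.07,-0.465,0.18],
    [0.085,-0.5,0.18]
  ],
  "rot": [
    [0,0,0],
    [0,0,0],
    [0,0,0],
    [0,0,0],
    [0,0,0],
    [0,0,0],
    [0,0,0],
    [0,0,0],
    [0,0,-0.01],
    [0,0,-0.01],
    [0,0,-0.01],
    [0,0,-0.02],
    [0,0,-0.02],
    [0,0,-0.02],
    [0,0,-0.03],
    [0,0,-0.03],
    [0,0,-0.03],
    [0,0,-0.036],
    [0,0,-0.036],
    [0,0,-0.036]
  ]
}}

```text
time: 12.65
ee_pos: [0.535, -0.203, 0.2263]
eef_rot: [0.737, 0.676, 0.0, 0.0]
ft_force: [0.5, -0.1, 1.3]
width: 0.0871
grip_force: 0.0
```

>>> {"fn": "arm_command", "kwargs": {
  "xyz": [
    [0.004,-0.02,0],
    [0.0065,-0.032,0],
    [0.0065,-0.038,0],
    [0.0065,-0.038,0],
    [0.0065,-0.038,0]
  ],
  "rot": [
    [0,0,0],
    [0,0,0],
    [0,0,0],
    [0,0,0],
    [0,0,0]
  ]
}}

```text
time: 13.07
ee_pos: [0.5409, -0.2377, 0.226]
eef_rot: [0.736, 0.677, 0.0, -0.0]
ft_force: [-0.8, 0.2, -0.7]
width: 0.0869
grip_force: 0.0
```

Run:
```python
from h import *
s=r.read_state();print(s["time"],s["ee_pos"],s["width"],s["ft_force"],s["eef_rot"])
im=save("wrist","w5")
for i in range(3):
  r.camera("wrist")
  for d in r.spot_point("paprika_jar","wrist")[:1]: print(round(d["conf"],2),cam2w("wrist",d["at"]).round(3))
h=cv2.cvtColor(im,cv2.COLOR_RGB2HSV);m=cv2.inRange(h,(0,180,80),(6,255,255))|cv2.inRange(h,(175,180,80),(180,255,255))
n,l,st,ce=cv2.connectedComponentsWithStats(m)
for a,c in zip(st[1:],ce[1:]):
  if a[4]>150: print(a,c,pix2w("wrist",*c,.106))
```

```text
13.0667 [ 0.54093677 -0.23772667  0.22603196] 0.08692324360478204 [-0.80856159  0.17983244 -0.72372033] [ 7.36328713e-01  6.76623913e-01  3.25638390e-04 -3.97557804e-06]
0.62 [ 0.535 -0.24   0.007]
0.75 [ 0.536 -0.242  0.009]
0.81 [ 0.54  -0.239  0.008]
[ 296  170   44   45 1565] [317.68242812 192.14249201] [ 0.5392151  -0.23633119  0.106     ]
[404 297  35  30 279] [417.75268817 310.43369176] [ 0.62724965 -0.36486152  0.106     ]
```

View pics/w5.png

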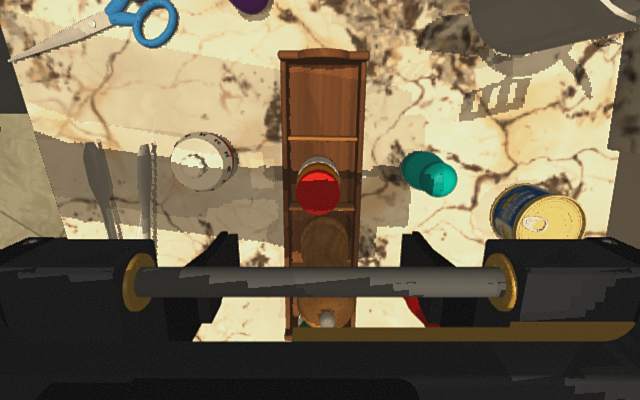

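Paprika cap at (318,192), almost exactly under the gripper; mill at (325,300) clear behind. Descend, grasp.

>>> {"fn": "arm_command", "kwargs": {
  "xyz": [
    [-0.002,0,-0.01],
    [-0.002,0,-0.03],
    [-0.002,0,-0.06],
    [-0.002,0,-0.09],
    [-0.002,0,-0.115],
    [-0.002,0,-0.14],
    [-0.002,0,-0.158],
    [-0.002,0,-0.17],
    [-0.002,0,-0.175],
    [-0.002,0,-0.175],
    [-0.002,0,-0.175]
  ],
  "rot": [
    [0,0,0],
    [0,0,0],
    [0,0,0],
    [0,0,0],
    [0,0,0],
    [0,0,0],
    [0,0,0],
    [0,0,0],
    [0,0,0],
    [0,0,0],
    [0,0,0]
  ]
}}

```text
time: 14.33
ee_pos: [0.5394, -0.2394, 0.0513]
eef_rot: [0.737, 0.676, 0.0, 0.0]
ft_force: [-0.4, 0.6, 0.5]
width: 0.0871
grip_force: 0.0
```

>>> {"fn": "arm_command", "kwargs": {
  "xyz": [
    [0,0,0],
    [0,0,0],
    [0,0,0],
    [0,0,0],
    [0,0,0],
    [0,0,0],
    [0,0,0],
    [0,0,0],
    [0,0,0]
  ],
  "rot": [
    [0,0,0],
    [0,0,0],
    [0,0,0],
    [0,0,0],
    [0,0,0],
    [0,0,0],
    [0,0,0],
    [0,0,0],
    [0,0,0]
  ],
  "grip": 0,
  "squeeze": 25
}}

```text
time: 15.08
ee_pos: [0.539, -0.2393, 0.0506]
eef_rot: [0.737, 0.676, 0.0, 0.0]
ft_force: [0.2, -0.2, -0.2]
width: 0.043
grip_force: 25.0
```

>>> {"fn": "arm_command", "kwargs": {
  "xyz": [
    [0,0,0.003],
    [0,0,0.008],
    [0,0,0.012],
    [0,0,0.012],
    [0,0,0.012]
  ],
  "rot": [
    [0,0,0],
    [0,0,0],
    [0,0,0],
    [0,0,0],
    [0,0,0]
  ]
}}

```text
time: 15.5
ee_pos: [0.5391, -0.2394, 0.063]
eef_rot: [0.737, 0.676, 0.0, 0.0]
ft_force: [0.1, 0.4, -0.9]
width: 0.0433
grip_force: 25.0
```

Run:
```python
from h import *
s=r.read_state();print(s["ee_pos"],s["width"],s["ft_force"])
for c in("wrist","scene"):
  save(c,c+"6")
  for d in r.spot_point("paprika_jar",c)[:2]: print(round(d["conf"],2),cam2w(c,d["at"]).round(3))
```

```text
[ 0.53912309 -0.23943589  0.06298473] 0.04330994164926706 [ 0.05522857  0.41762972 -0.93863636]
0.95 [ 0.538 -0.238  0.02 ]
0.89 [ 0.541 -0.241  0.021]
```

>>> {"fn": "arm_command", "kwargs": {
  "xyz": [
    [0,0,0.01],
    [0,0,0.03],
    [0,0,0.06],
    [0,0,0.09],
    [-0.005,0.005,0.115],
    [-0.015,0.015,0.135],
    [-0.03,0.035,0.145],
    [-0.045,0.06,0.145],
    [-0.06,0.09,0.145],
    [-0.075,0.12,0.145],
    [-0.085,0.155,0.145],
    [-0.09,0.19,0.145],
    [-0.0935,0.225,0.145],
    [-0.0935,0.26,0.145],
    [-0.0935,0.295,0.145],
    [-0.0935,0.33,0.145],
    [-0.0935,0.365,0.145],
    [-0.0935,0.4,0.145],
    [-0.0935,0.43,0.145],
    [-0.0935,0.447,0.145]
  ],
  "rot": [
    [0,0,0],
    [0,0,0],
    [0,0,0],
    [0,0,0],
    [0,0,0],
    [0,0,0],
    [0,0,0.01],
    [0,0,0.01],
    [0,0,0.01],
    [0,0,0.02],
    [0,0,0.02],
    [0,0,0.02],
    [0,0,0.03],
    [0,0,0.03],
    [0,0,0.03],
    [0,0,0.036],
    [0,0,0.036],
    [0,0,0.036],
    [0,0,0.036],
    [0,0,0.036]
  ]
}}

```text
time: 17.37
ee_pos: [0.4445, 0.2116, 0.2086]
eef_rot: [0.723, 0.691, 0.001, -0.0]
ft_force: [-0.2, -0.3, -1.6]
width: 0.0437
grip_force: 25.0
```

>>> {"fn": "arm_command", "kwargs": {
  "xyz": [
    [0,0.007,0],
    [0,0.009,0],
    [0,0.009,0],
    [0,0.009,0]
  ],
  "rot": [
    [0,0,0],
    [0,0,0],
    [0,0,0],
    [0,0,0]
  ]
}}

```text
time: 17.7
ee_pos: [0.4457, 0.2152, 0.2076]
eef_rot: [0.725, 0.689, -0.0, 0.0]
ft_force: [0.1, -0.7, -2.2]
width: 0.0431
grip_force: 25.0
```

Run:
```python
from h import *
s=r.read_state();print(s["ee_pos"],s["width"],s["ft_force"])
im=save("wrist","w7")
for d in r.spot_point("paprika_jar","wrist")[:2]: print(round(d["conf"],2),cam2w("wrist",d["at"]).round(3))
for d in r.spot_point("salt_shaker","wrist")[:2]: print("salt",round(d["conf"],2),cam2w("wrist",d["at"]).round(3))
print([w2pix("wrist",p).round(0) for p in [(.4475,.257,.034),(.4435,.177,.034),(.4515,.3365,.034)]])
```

```text
[0.44574758 0.21519193 0.20759901] 0.043133344732331935 [ 0.08710676 -0.73758659 -2.22519177]
0.66 [0.443 0.217 0.168]
salt 0.84 [0.451 0.3   0.007]
[array([319., 141.]), array([320., 216.]), array([319.,  56.])]
```

View pics/w7.png

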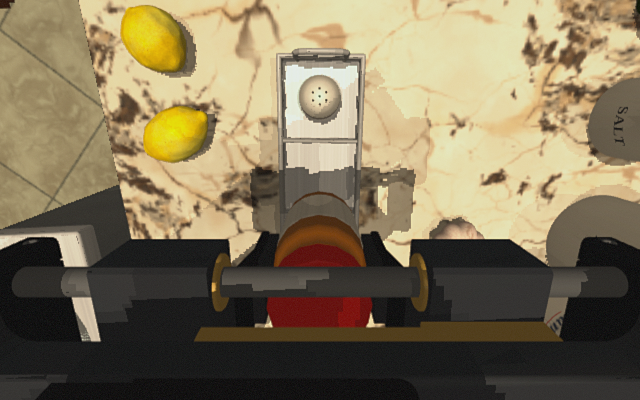

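Salt stands upright in the left compartment at (320,97); the divider at (320,140) is exactly where predicted. Lower the paprika.

>>> {"fn": "arm_command", "kwargs": {
  "xyz": [
    [0,0.002,-0.01],
    [0,0.002,-0.03],
    [0,0.002,-0.055],
    [0,0.002,-0.08],
    [0,0.002,-0.105],
    [0,0.002,-0.125],
    [0,0.002,-0.138],
    [0,0.002,-0.147],
    [0,0.002,-0.152],
    [0,0.002,-0.155],
    [0,0.002,-0.157],
    [0,0.002,-0.157]
  ],
  "rot": [
    [0,0,0],
    [0,0,0],
    [0,0,0],
    [0,0,0],
    [0,0,0],
    [0,0,0],
    [0,0,0],
    [0,0,0],
    [0,0,0],
    [0,0,0],
    [0,0,0],
    [0,0,0]
  ]
}}

```text
time: 18.85
ee_pos: [0.4458, 0.2188, 0.051]
eef_rot: [0.725, 0.689, 0.0, 0.0]
ft_force: [-0.4, -0.1, -1.7]
width: 0.0434
grip_force: 25.0
```

>>> {"fn": "arm_command", "kwargs": {
  "xyz": [
    [0,0,0],
    [0,0,0],
    [0,0,0],
    [0,0,0],
    [0,0,0],
    [0,0,0],
    [0,0,0],
    [0,0,0]
  ],
  "rot": [
    [0,0,0],
    [0,0,0],
    [0,0,0],
    [0,0,0],
    [0,0,0],
    [0,0,0],
    [0,0,0],
    [0,0,0]
  ],
  "grip": 1
}}

```text
time: 19.52
ee_pos: [0.4454, 0.2187, 0.0506]
eef_rot: [0.725, 0.689, 0.0, 0.0]
ft_force: [-0.3, -0.1, 0.2]
width: 0.0843
grip_force: 0.0
```

Run:
```python
from h import *
s=r.read_state();print(s["ee_pos"],s["width"],s["ft_force"])
save("wrist","w8")
for d in r.spot_point("paprika_jar","wrist")[:2]: print(round(d["conf"],2),cam2w("wrist",d["at"]).round(3))
```

```text
[0.44543729 0.21869692 0.05060535] 0.08432576062593745 [-0.34257699 -0.13313651  0.21603752]
0.84 [0.446 0.22  0.01 ]
```

>>> {"fn": "arm_command", "kwargs": {
  "xyz": [
    [0,0,0.01],
    [0,0,0.03],
    [0,0,0.06],
    [0,0,0.095],
    [0,-0.005,0.13],
    [0,-0.02,0.16],
    [0,-0.045,0.18],
    [0,-0.08,0.195],
    [0,-0.115,0.2],
    [0,-0.15,0.2],
    [0,-0.185,0.2],
    [0,-0.22,0.2],
    [0.005,-0.255,0.2],
    [0.015,-0.29,0.2],
    [0.03,-0.325,0.2],
    [0.045,-0.36,0.2],
    [0.06,-0.395,0.2],
    [0.075,-0.43,0.2],
    [0.085,-0.465,0.2],
    [0.09,-0.5,0.2]
  ],
  "rot": [
    [0,0,0],
    [0,0,0],
    [0,0,0],
    [0,0,0],
    [0,0,0],
    [0,0,0],
    [0,0,0],
    [0,0,0],
    [0,0,-0.01],
    [0,0,-0.01],
    [0,0,-0.01],
    [0,0,-0.02],
    [0,0,-0.02],
    [0,0,-0.02],
    [0,0,-0.03],
    [0,0,-0.03],
    [0,0,-0.03],
    [0,0,-0.036],
    [0,0,-0.036],
    [0,0,-0.036]
  ]
}}

```text
time: 21.28
ee_pos: [0.5363, -0.2825, 0.2511]
eef_rot: [0.736, 0.676, 0.001, 0.0]
ft_force: [-0.1, 0.5, 0.3]
width: 0.0869
grip_force: 0.0
```

>>> {"fn": "arm_command", "kwargs": {
  "xyz": [
    [0.004,-0.02,0],
    [0.0055,-0.034,0],
    [0.0055,-0.04,0],
    [0.0055,-0.04,0],
    [0.0055,-0.04,0]
  ],
  "rot": [
    [0,0,0],
    [0,0,0],
    [0,0,0],
    [0,0,0],
    [0,0,0]
  ]
}}

```text
time: 21.7
ee_pos: [0.5412, -0.3197, 0.251]
eef_rot: [0.736, 0.677, 0.0, -0.0]
ft_force: [-0.2, -0.6, -0.5]
width: 0.0868
grip_force: 0.0
```

Run:
```python
from h import *
s=r.read_state();print(s["time"],s["ee_pos"],s["width"],s["ft_force"])
im=save("wrist","w9")
for i in range(3):
  r.camera("wrist")
  for l in("pepper_mill","spice_jar"):
    for d in r.spot_point(l,"wrist")[:2]: print(l,round(d["conf"],2),cam2w("wrist",d["at"]).round(3))
print([w2pix("wrist",p).round(0) for p in [(.541,-.321,.178),(.541,-.321,.149)]])
```

```text
21.7 [ 0.54119806 -0.31973816  0.25101664] 0.08679148077530867 [-0.15050741 -0.56136008 -0.49837673]
pepper_mill 0.88 [ 0.542 -0.322  0.007]
pepper_mill 0.84 [ 0.657 -0.393 -0.001]
spice_jar 0.83 [ 0.529 -0.39   0.004]
pepper_mill 0.9 [ 0.658 -0.397 -0.003]
pepper_mill 0.73 [ 0.539 -0.324  0.004]
spice_jar 0.85 [ 0.53  -0.394  0.004]
pepper_mill 0.78 [ 0.661 -0.393 -0.   ]
pepper_mill 0.77 [ 0.543 -0.32   0.007]
spice_jar 0.86 [ 0.527 -0.388  0.005]
[array([320., 211.]), array([320., 200.])]
```

View pics/w9.png

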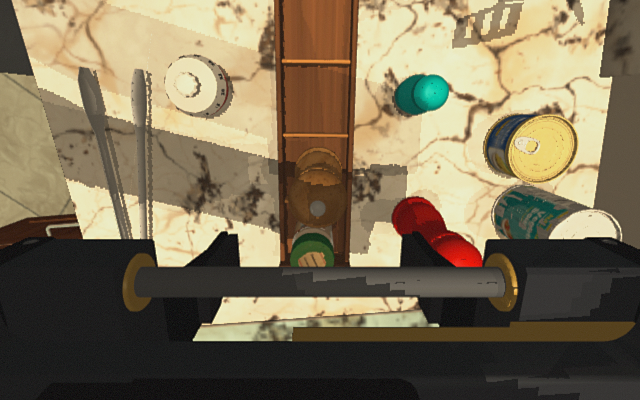

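Knob at (318,209), as predicted (320,211); the mill is centred, the red one stays well clear. Descend to the head and grasp.

>>> {"fn": "arm_command", "kwargs": {
  "xyz": [
    [0,-0.001,-0.01],
    [0,-0.001,-0.03],
    [0,-0.001,-0.055],
    [0,-0.001,-0.08],
    [0,-0.001,-0.1],
    [0,-0.001,-0.113],
    [0,-0.001,-0.12],
    [0,-0.001,-0.121],
    [0,-0.001,-0.121]
  ],
  "rot": [
    [0,0,0],
    [0,0,0],
    [0,0,0],
    [0,0,0],
    [0,0,0],
    [0,0,0],
    [0,0,0],
    [0,0,0],
    [0,0,0]
  ]
}}

```text
time: 22.95
ee_pos: [0.5412, -0.3224, 0.1299]
eef_rot: [0.737, 0.676, 0.0, 0.0]
ft_force: [-0.7, 0.6, 0.2]
width: 0.0871
grip_force: 0.0
```

>>> {"fn": "arm_command", "kwargs": {
  "xyz": [
    [0,0,0],
    [0,0,0],
    [0,0,0],
    [0,0,0],
    [0,0,0],
    [0,0,0],
    [0,0,0],
    [0,0,0],
    [0,0,0]
  ],
  "rot": [
    [0,0,0],
    [0,0,0],
    [0,0,0],
    [0,0,0],
    [0,0,0],
    [0,0,0],
    [0,0,0],
    [0,0,0],
    [0,0,0]
  ],
  "grip": 0,
  "squeeze": 30
}}

```text
time: 23.7
ee_pos: [0.5409, -0.3224, 0.1296]
eef_rot: [0.737, 0.676, -0.0, -0.0]
ft_force: [-1.7, -0.4, 1.6]
width: 0.047
grip_force: 29.9
```

>>> {"fn": "arm_command", "kwargs": {
  "xyz": [
    [0,0,0.003],
    [0,0,0.008],
    [0,0,0.012],
    [0,0,0.012],
    [0,0,0.012]
  ],
  "rot": [
    [0,0,0],
    [0,0,0],
    [0,0,0],
    [0,0,0],
    [0,0,0]
  ]
}}

```text
time: 24.12
ee_pos: [0.5412, -0.3224, 0.142]
eef_rot: [0.737, 0.676, 0.0, 0.0]
ft_force: [0.0, -0.3, -1.3]
width: 0.0465
grip_force: 29.9
```

Run:
```python
from h import *
s=r.read_state();print(s["ee_pos"],s["width"],s["ft_force"])
for c in("wrist","scene"):
  save(c,c+"10")
  for d in r.spot_point("pepper_mill",c)[:3]: print(c,round(d["conf"],2),cam2w(c,d["at"]).round(3))
```

```text
[ 0.54115467 -0.32240219  0.14201679] 0.046509342114504824 [ 0.04557177 -0.33332365 -1.29510202]
wrist 0.6 [ 0.54  -0.323  0.02 ]
wrist 0.59 [ 0.659 -0.394  0.002]
scene 0.94 [ 0.66  -0.392  0.004]
scene 0.81 [ 0.546 -0.317  0.02 ]
```

>>> {"fn": "arm_command", "kwargs": {
  "xyz": [
    [0,0,0.01],
    [0,0,0.03],
    [0,0,0.055],
    [-0.005,0.005,0.08],
    [-0.015,0.015,0.095],
    [-0.03,0.035,0.1],
    [-0.045,0.06,0.1],
    [-0.06,0.085,0.1],
    [-0.07,0.115,0.1],
    [-0.08,0.145,0.1],
    [-0.09,0.175,0.1],
    [-0.095,0.205,0.1],
    [-0.0995,0.235,0.1],
    [-0.0995,0.265,0.1],
    [-0.0995,0.295,0.1],
    [-0.0995,0.325,0.1],
    [-0.0995,0.355,0.1],
    [-0.0995,0.385,0.1],
    [-0.0995,0.41,0.1],
    [-0.0995,0.43,0.1]
  ],
  "rot": [
    [0,0,0],
    [0,0,0],
    [0,0,0],
    [0,0,0],
    [0,0,0],
    [0,0,0],
    [0,0,0.01],
    [0,0,0.01],
    [0,0,0.01],
    [0,0,0.02],
    [0,0,0.02],
    [0,0,0.02],
    [0,0,0.03],
    [0,0,0.03],
    [0,0,0.03],
    [0,0,0.036],
    [0,0,0.036],
    [0,0,0.036],
    [0,0,0.036],
    [0,0,0.036]
  ]
}}

```text
time: 25.98
ee_pos: [0.4411, 0.1102, 0.2425]
eef_rot: [0.724, 0.69, 0.0, 0.001]
ft_force: [1.2, -1.3, -1.6]
width: 0.0468
grip_force: 29.9
```

>>> {"fn": "arm_command", "kwargs": {
  "xyz": [
    [0,0.015,0],
    [0,0.025,0],
    [0,0.0295,0],
    [0,0.0295,0],
    [0,0.0295,0],
    [0,0.0295,0]
  ],
  "rot": [
    [0,0,0],
    [0,0,0],
    [0,0,0],
    [0,0,0],
    [0,0,0],
    [0,0,0]
  ]
}}

```text
time: 26.48
ee_pos: [0.4416, 0.1362, 0.2417]
eef_rot: [0.725, 0.689, -0.0, 0.0]
ft_force: [-0.0, -0.7, -2.1]
width: 0.0471
grip_force: 29.9
```

Run:
```python
from h import *
s=r.read_state();print(s["ee_pos"],s["width"],s["ft_force"])
im=save("wrist","w11")
for c in("wrist","scene"):
  r.camera(c)
  for l in("pepper_mill","paprika_jar"):
    for d in r.spot_point(l,c)[:2]: print(c,l,round(d["conf"],2),cam2w(c,d["at"]).round(3))
print([w2pix("wrist",p).round(0) for p in [(.4475,.257,.034),(.4435,.177,.034)]])
```

```text
[0.44156118 0.13623715 0.24167082] 0.04707604248948924 [-0.00852321 -0.6814958  -2.11171934]
wrist pepper_mill 0.61 [0.442 0.136 0.123]
wrist paprika_jar 0.63 [0.443 0.221 0.01 ]
scene pepper_mill 0.87 [0.444 0.14  0.122]
scene pepper_mill 0.77 [ 0.66  -0.394  0.005]
scene paprika_jar 0.79 [0.448 0.217 0.008]
[array([320.,  62.]), array([320., 140.])]
```

View pics/w11.png

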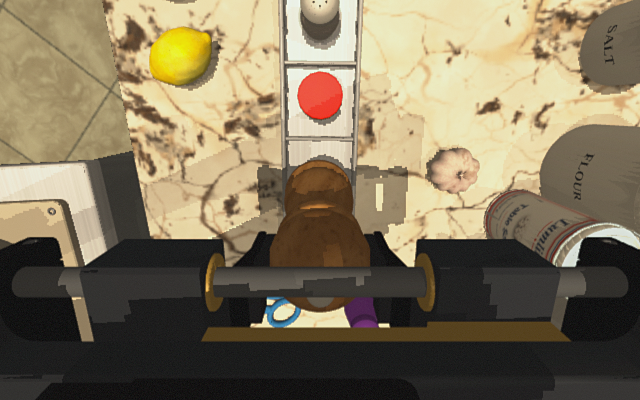

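Mill hangs upright above its compartment; dividers at v=63 and 138 as predicted. Lower and release.

>>> {"fn": "arm_command", "kwargs": {
  "xyz": [
    [0,0.001,-0.008],
    [0,0.001,-0.02],
    [0,0.001,-0.04],
    [0,0.001,-0.06],
    [0,0.001,-0.077],
    [0,0.001,-0.09],
    [0,0.001,-0.1],
    [0,0.001,-0.106],
    [0,0.001,-0.11],
    [0,0.001,-0.112],
    [0,0.001,-0.112],
    [0,0.001,-0.112]
  ],
  "rot": [
    [0,0,0],
    [0,0,0],
    [0,0,0],
    [0,0,0],
    [0,0,0],
    [0,0,0],
    [0,0,0],
    [0,0,0],
    [0,0,0],
    [0,0,0],
    [0,0,0],
    [0,0,0]
  ]
}}

```text
time: 27.83
ee_pos: [0.4418, 0.1383, 0.13]
eef_rot: [0.725, 0.689, 0.0, 0.0]
ft_force: [0.7, 0.5, -1.5]
width: 0.0465
grip_force: 29.9
```

Run:
```python
from h import *
s=r.read_state();print(s["ee_pos"],s["width"],s["ft_force"])
for c in("wrist","scene"):
  save(c,c+"12")
  for d in r.spot_point("pepper_mill",c)[:2]: print(c,round(d["conf"],2),cam2w(c,d["at"]).round(3))
```

```text
[0.44178095 0.13831092 0.12999322] 0.04650365928917438 [ 0.67151712  0.5274689  -1.4984886 ]
wrist 0.71 [0.444 0.138 0.008]
scene 0.97 [0.444 0.141 0.01 ]
```

>>> {"fn": "arm_command", "kwargs": {
  "xyz": [
    [0,0,0],
    [0,0,0],
    [0,0,0],
    [0,0,0],
    [0,0,0],
    [0,0,0],
    [0,0,0],
    [0,0,0]
  ],
  "rot": [
    [0,0,0],
    [0,0,0],
    [0,0,0],
    [0,0,0],
    [0,0,0],
    [0,0,0],
    [0,0,0],
    [0,0,0]
  ],
  "grip": 1
}}

```text
time: 28.7
ee_pos: [0.4414, 0.1382, 0.1296]
eef_rot: [0.725, 0.689, 0.0, 0.0]
ft_force: [0.3, -0.3, 0.3]
width: 0.0853
grip_force: 0.0
```

>>> {"fn": "arm_command", "kwargs": {
  "xyz": [
    [0,0,0.01],
    [0,0,0.03],
    [0,0,0.055],
    [0,0,0.085],
    [0,0,0.11],
    [0,-0.01,0.12],
    [0,-0.03,0.12],
    [0,-0.06,0.12],
    [0,-0.095,0.12],
    [0,-0.13,0.12],
    [0,-0.165,0.12],
    [0.01,-0.2,0.12],
    [0.02,-0.235,0.12],
    [0.03,-0.27,0.12],
    [0.04,-0.305,0.11],
    [0.05,-0.34,0.1],
    [0.06,-0.375,0.095],
    [0.07,-0.41,0.095],
    [0.075,-0.445,0.095],
    [0.08,-0.48,0.095]
  ],
  "rot": [
    [0,0,0],
    [0,0,0],
    [0,0,0],
    [0,0,0],
    [0,0,0],
    [0,0,0],
    [0,0,0],
    [0,0,0],
    [0,0,-0.01],
    [0,0,-0.01],
    [0,0,-0.01],
    [0,0,-0.02],
    [0,0,-0.02],
    [0,0,-0.02],
    [0,0,-0.03],
    [0,0,-0.03],
    [0,0,-0.03],
    [0,0,-0.036],
    [0,0,-0.036],
    [0,0,-0.036]
  ]
}}

```text
time: 30.37
ee_pos: [0.5216, -0.3435, 0.2251]
eef_rot: [0.737, 0.676, 0.0, 0.0]
ft_force: [0.5, -0.6, -0.2]
width: 0.0867
grip_force: 0.0
```

>>> {"fn": "arm_command", "kwargs": {
  "xyz": [
    [0.003,-0.025,0],
    [0.006,-0.042,0],
    [0.006,-0.05,0],
    [0.006,-0.05,0],
    [0.006,-0.05,0]
  ],
  "rot": [
    [0,0,0],
    [0,0,0],
    [0,0,0],
    [0,0,0],
    [0,0,0]
  ]
}}

```text
time: 30.78
ee_pos: [0.5276, -0.3909, 0.2249]
eef_rot: [0.737, 0.676, 0.0, -0.0]
ft_force: [1.0, 0.6, 0.3]
width: 0.087
grip_force: 0.0
```

Run:
```python
from h import *
s=r.read_state();print(s["time"],s["ee_pos"],s["width"],s["ft_force"])
im=save("wrist","w13")
for i in range(2):
  r.camera("wrist")
  for d in r.spot_point("spice_jar","wrist")[:2]: print("spice_jar",round(d["conf"],2),cam2w("wrist",d["at"]).round(3))
r.camera("scene")
for l in("pepper_mill","paprika_jar","salt_shaker"):
  for d in r.spot_point(l,"scene")[:3]: print(l,round(d["conf"],2),cam2w("scene",d["at"]).round(3))
h=cv2.cvtColor(im,cv2.COLOR_RGB2HSV);m=cv2.inRange(h,(45,120,30),(75,255,255))
n,l,st,ce=cv2.connectedComponentsWithStats(m)
for a,c in zip(st[1:],ce[1:]):
  if a[4]>150: print(a,pix2w("wrist",a[0]+a[2]/2,a[1]+a[3]/2,.113).round(4))
```

```text
30.7833 [ 0.52762487 -0.39085683  0.22490525] 0.08702184000918949 [0.95600008 0.57059921 0.26233733]
spice_jar 0.66 [ 0.528 -0.388  0.006]
spice_jar 0.86 [ 0.528 -0.39   0.006]
pepper_mill 0.86 [0.442 0.141 0.007]
pepper_mill 0.72 [ 0.526 -0.392  0.012]
pepper_mill 0.59 [ 0.66  -0.393  0.005]
paprika_jar 0.77 [0.448 0.217 0.012]
paprika_jar 0.72 [ 0.542 -0.273 -0.001]
salt_shaker 0.82 [ 0.662 -0.24   0.003]
salt_shaker 0.77 [ 0.489 -0.042  0.004]
salt_shaker 0.52 [ 0.544 -0.274  0.003]
[295 170  49  53 951] [ 0.5272 -0.391   0.113 ]
```

View pics/w13.png

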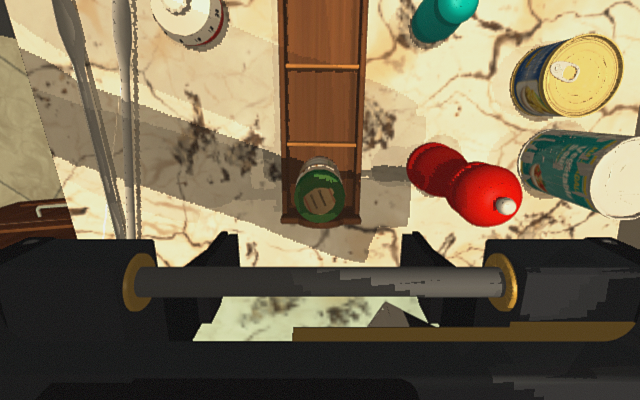

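Jar cap at (320,196), nearly centred. The red mill (485,195) lies close to the gripper body's end; I check that clearance first.

Run:
```python
from h import *
print("knob",pix2w("wrist",505,207,.168).round(4),"head left",pix2w("wrist",447,190,.14).round(4))
r.camera("scene");print([(round(d["conf"],2),cam2w("scene",d["at"]).round(3)) for d in r.spot_point("pepper_mill","scene")[:3]])
print("knob top-cam",pix2w("top",436,139,.168).round(4))
```

```text
knob [ 0.6567 -0.3948  0.168 ] head left [ 0.6268 -0.387   0.14  ]
[(0.92, array([ 0.659, -0.394,  0.004])), (0.61, array([0.442, 0.139, 0.009]))]
knob top-cam [ 0.6619 -0.3946  0.168 ]
```

>>> {"fn": "arm_command", "kwargs": {
  "xyz": [
    [-0.002,0.001,-0.01],
    [-0.002,0.001,-0.03],
    [-0.002,0.001,-0.055],
    [-0.002,0.001,-0.08],
    [-0.002,0.001,-0.1],
    [-0.002,0.001,-0.12],
    [-0.002,0.001,-0.14],
    [-0.002,0.001,-0.155],
    [-0.002,0.001,-0.165],
    [-0.002,0.001,-0.17],
    [-0.002,0.001,-0.17],
    [-0.002,0.001,-0.17]
  ],
  "rot": [
    [0,0,0],
    [0,0,0],
    [0,0,0],
    [0,0,0],
    [0,0,0],
    [0,0,0],
    [0,0,0],
    [0,0,0],
    [0,0,0],
    [0,0,0],
    [0,0,0],
    [0,0,0]
  ]
}}

```text
time: 32.33
ee_pos: [0.5257, -0.3909, 0.0551]
eef_rot: [0.737, 0.676, 0.0, 0.0]
ft_force: [-0.2, -0.1, 0.2]
width: 0.0867
grip_force: 0.0
```

>>> {"fn": "arm_command", "kwargs": {
  "xyz": [
    [0,0,0],
    [0,0,0],
    [0,0,0],
    [0,0,0],
    [0,0,0],
    [0,0,0],
    [0,0,0],
    [0,0,0],
    [0,0,0]
  ],
  "rot": [
    [0,0,0],
    [0,0,0],
    [0,0,0],
    [0,0,0],
    [0,0,0],
    [0,0,0],
    [0,0,0],
    [0,0,0],
    [0,0,0]
  ],
  "grip": 0,
  "squeeze": 25
}}

```text
time: 33.08
ee_pos: [0.5256, -0.3908, 0.0547]
eef_rot: [0.737, 0.676, 0.0, 0.0]
ft_force: [1.5, -0.1, 1.6]
width: 0.0452
grip_force: 24.8
```

>>> {"fn": "arm_command", "kwargs": {
  "xyz": [
    [0,0,0.003],
    [0,0,0.008],
    [0,0,0.012],
    [0,0,0.012],
    [0,0,0.012]
  ],
  "rot": [
    [0,0,0],
    [0,0,0],
    [0,0,0],
    [0,0,0],
    [0,0,0]
  ]
}}

```text
time: 33.5
ee_pos: [0.5256, -0.391, 0.067]
eef_rot: [0.737, 0.676, 0.0, 0.0]
ft_force: [0.2, 0.1, -1.7]
width: 0.0453
grip_force: 24.8
```

Run:
```python
from h import *
s=r.read_state();print(s["ee_pos"],s["width"],s["ft_force"])
for c in("wrist","scene"):
  save(c,c+"14")
  for l in("spice_jar","pepper_mill"):
    for d in r.spot_point(l,c)[:2]: print(c,l,round(d["conf"],2),cam2w(c,d["at"]).round(3))
```

```text
[ 0.52560675 -0.39096904  0.06702763] 0.045342644119209914 [ 0.23639325  0.13344009 -1.65285734]
wrist spice_jar 0.94 [ 0.53  -0.389  0.017]
wrist pepper_mill 0.68 [ 0.659 -0.391 -0.002]
scene spice_jar 0.94 [ 0.529 -0.393  0.023]
scene pepper_mill 0.85 [0.445 0.142 0.011]
scene pepper_mill 0.83 [ 0.658 -0.391  0.004]
```

>>> {"fn": "arm_command", "kwargs": {
  "xyz": [
    [0,0,0.01],
    [0,0,0.03],
    [0,0,0.06],
    [0,0,0.09],
    [-0.005,0.005,0.11],
    [-0.015,0.02,0.12],
    [-0.03,0.045,0.12],
    [-0.045,0.075,0.12],
    [-0.06,0.11,0.12],
    [-0.07,0.145,0.12],
    [-0.08,0.18,0.12],
    [-0.085,0.215,0.12],
    [-0.088,0.25,0.12],
    [-0.088,0.285,0.12],
    [-0.088,0.32,0.12],
    [-0.088,0.355,0.12],
    [-0.088,0.39,0.12],
    [-0.088,0.42,0.12],
    [-0.088,0.438,0.12],
    [-0.088,0.446,0.12]
  ],
  "rot": [
    [0,0,0],
    [0,0,0],
    [0,0,0],
    [0,0,0],
    [0,0,0],
    [0,0,0],
    [0,0,0.01],
    [0,0,0.01],
    [0,0,0.01],
    [0,0,0.02],
    [0,0,0.02],
    [0,0,0.02],
    [0,0,0.03],
    [0,0,0.03],
    [0,0,0.03],
    [0,0,0.036],
    [0,0,0.036],
    [0,0,0.036],
    [0,0,0.036],
    [0,0,0.036]
  ]
}}

```text
time: 35.47
ee_pos: [0.4373, 0.0583, 0.1875]
eef_rot: [0.723, 0.691, 0.0, 0.001]
ft_force: [0.2, -0.3, -2.1]
width: 0.0451
grip_force: 24.8
```

>>> {"fn": "arm_command", "kwargs": {
  "xyz": [
    [0,0.002,0],
    [0,0.002,0],
    [0,0.002,0],
    [0,0.002,0]
  ],
  "rot": [
    [0,0,0],
    [0,0,0],
    [0,0,0],
    [0,0,0]
  ]
}}

```text
time: 35.8
ee_pos: [0.4375, 0.0557, 0.1865]
eef_rot: [0.725, 0.688, -0.0, 0.0]
ft_force: [-0.2, -0.1, -1.1]
width: 0.0452
grip_force: 24.8
```

Run:
```python
from h import *
s=r.read_state();print(s["ee_pos"],s["width"],s["ft_force"])
im=save("wrist","w15")
for l in("spice_jar","pepper_mill"):
    for d in r.spot_point(l,"wrist")[:2]: print(l,round(d["conf"],2),cam2w("wrist",d["at"]).round(3))
print([w2pix("wrist",p).round(0) for p in [(.4395,.097,.034),(.44,.139,.178)]])
```

```text
[0.4375053  0.0557     0.18651249] 0.04517915355671006 [-0.214827   -0.09230803 -1.05605826]
spice_jar 0.81 [0.439 0.059 0.138]
pepper_mill 0.6 [0.443 0.14  0.005]
[array([320., 144.]), array([317.,  91.])]
```

View pics/w15.png

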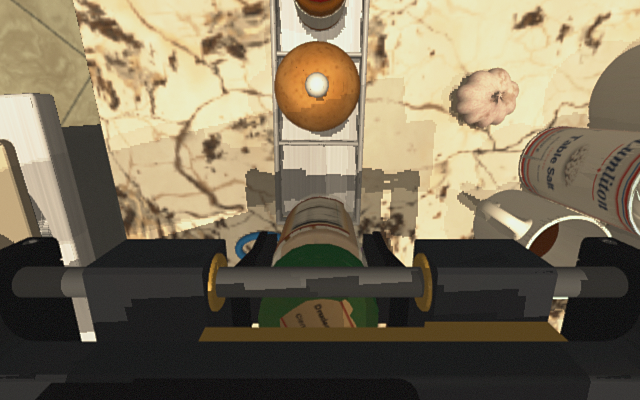

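Mill upright in its place at (317,85); divider at (317,143) as predicted; jar above its empty compartment. Lower and release.

>>> {"fn": "arm_command", "kwargs": {
  "xyz": [
    [0,0.001,-0.01],
    [0,0.001,-0.03],
    [0,0.001,-0.055],
    [0,0.001,-0.08],
    [0,0.001,-0.1],
    [0,0.001,-0.115],
    [0,0.001,-0.124],
    [0,0.001,-0.129],
    [0,0.001,-0.131],
    [0,0.001,-0.132],
    [0,0.001,-0.132]
  ],
  "rot": [
    [0,0,0],
    [0,0,0],
    [0,0,0],
    [0,0,0],
    [0,0,0],
    [0,0,0],
    [0,0,0],
    [0,0,0],
    [0,0,0],
    [0,0,0],
    [0,0,0]
  ]
}}

```text
time: 36.87
ee_pos: [0.4379, 0.0582, 0.0551]
eef_rot: [0.725, 0.689, 0.0, 0.0]
ft_force: [0.4, -0.4, -0.8]
width: 0.0452
grip_force: 24.8
```

Run:
```python
from h import *
s=r.read_state();print(s["ee_pos"],s["width"],s["ft_force"])
for c in("wrist","scene"):
  r.camera(c)
  for d in r.spot_point("spice_jar",c)[:1]: print(c,round(d["conf"],2),cam2w(c,d["at"]).round(3))
```

```text
[0.43787062 0.05822038 0.05505643] 0.0452252363839467 [ 0.36451636 -0.38810773 -0.76745671]
wrist 0.59 [0.443 0.061 0.007]
scene 0.81 [0.44  0.056 0.012]
```

Release, rise straight up, then back off to the right for a final look.

>>> {"fn": "arm_command", "kwargs": {
  "xyz": [
    [0,0,0],
    [0,0,0],
    [0,0,0],
    [0,0,0],
    [0,0,0],
    [0,0,0],
    [0,0,0],
    [0,0,0]
  ],
  "rot": [
    [0,0,0],
    [0,0,0],
    [0,0,0],
    [0,0,0],
    [0,0,0],
    [0,0,0],
    [0,0,0],
    [0,0,0]
  ],
  "grip": 1
}}

```text
time: 37.73
ee_pos: [0.4374, 0.0582, 0.0546]
eef_rot: [0.725, 0.689, 0.0, 0.0]
ft_force: [-0.0, -0.3, 0.1]
width: 0.0853
grip_force: 0.0
```

>>> {"fn": "arm_command", "kwargs": {
  "xyz": [
    [0,0,0.01],
    [0,0,0.03],
    [0,0,0.06],
    [0,0,0.09],
    [0,0,0.12],
    [0,-0.01,0.15],
    [0,-0.03,0.17],
    [0,-0.06,0.18],
    [0,-0.09,0.18],
    [0,-0.12,0.18],
    [0,-0.15,0.18],
    [0,-0.18,0.18],
    [0,-0.21,0.18],
    [0,-0.23,0.18],
    [0,-0.24,0.18],
    [0,-0.24,0.18],
    [0,-0.24,0.18]
  ],
  "rot": [
    [0,0,0],
    [0,0,0],
    [0,0,0],
    [0,0,0],
    [0,0,0],
    [0,0,0],
    [0,0,0],
    [0,0,0],
    [0,0,0],
    [0,0,0],
    [0,0,0],
    [0,0,0],
    [0,0,0],
    [0,0,0],
    [0,0,0],
    [0,0,0],
    [0,0,0]
  ]
}}

```text
time: 39.15
ee_pos: [0.4376, -0.1807, 0.2349]
eef_rot: [0.724, 0.689, 0.0, -0.0]
ft_force: [-0.2, 0.8, -0.4]
width: 0.0871
grip_force: 0.0
```

Run:
```python
from h import *
s=r.read_state();print(s["time"],s["ee_pos"],s["width"],s["ft_force"])
im=save("scene","s16")
cv2.imwrite("pics/s16c.png",cv2.resize(im[140:320,200:420,::-1],(733,600),interpolation=cv2.INTER_CUBIC))
c="scene"
for l in("salt_shaker","paprika_jar","pepper_mill","spice_jar","mug","kitchen_timer","garlic"):
  for d in r.spot_point(l,c)[:3]: print(l,round(d["conf"],2),cam2w(c,d["at"]).round(3))
```

```text
39.15 [ 0.43764129 -0.18073921  0.23488685] 0.08705010748444471 [-0.23992301  0.79477968 -0.36895418]
salt_shaker 0.68 [0.451 0.299 0.015]
salt_shaker 0.64 [ 0.657 -0.24   0.004]
salt_shaker 0.53 [ 0.485 -0.042  0.003]
paprika_jar 0.93 [0.448 0.217 0.009]
paprika_jar 0.58 [0.603 0.128 0.003]
pepper_mill 0.6 [0.445 0.142 0.012]
pepper_mill 0.44 [ 0.661 -0.395  0.005]
spice_jar 0.77 [0.44  0.057 0.011]
mug 0.73 [0.634 0.008 0.001]
kitchen_timer 0.91 [ 0.419 -0.211 -0.004]
garlic 0.59 [0.45  0.22  0.008]
garlic 0.54 [0.604 0.129 0.003]
```

View pics/s16c.png

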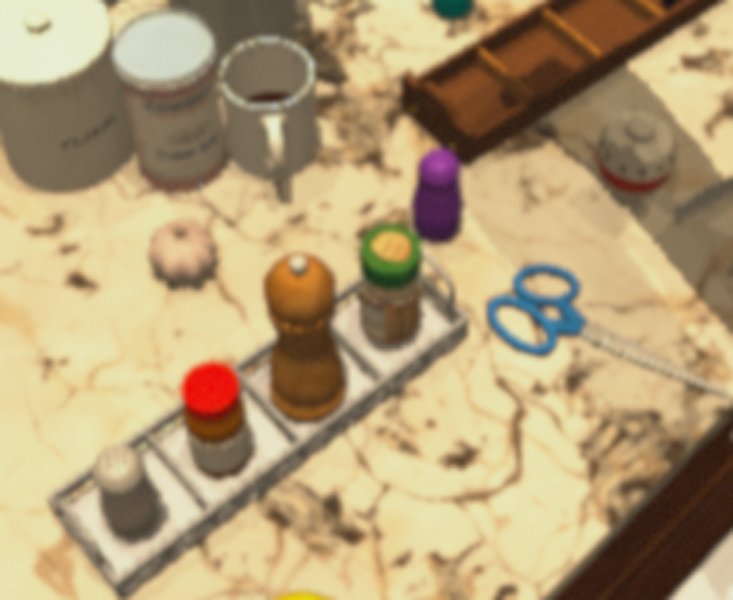

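All four stand upright, each in its own compartment: salt (125,495), paprika (215,420), mill (305,340), spice jar (390,285). The old rack is empty, and the mug, timer and garlic are unmoved. Handing in.

```bash
python3 -c "
from bench import r
print(r.close_job())"
```

```text
the job is handed in; nothing more can be done
None
```

All four seasonings now stand upright in the new rack in the old order (salt, paprika, pepper mill, spice jar from left to right). The mug, timer and garlic are where they were, and the job was handed in after about 39 s of the 128 s; no verdict was returned.

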